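# Make up the pepper mill and candlestick kits

## Robot

A 6-joint arm with a two-finger parallel gripper is mounted at the origin on the work surface. World frame = base frame: x ahead of the robot, y to its left, z up, the work surface at z = 0. Lengths are in m, angles in rad, forces in N, time in s.
With the tool pointing down it reaches from about 0.325 to 0.85 m from the base axis. Payload 15.5 kg.
Tool frame: the origin (TCP) lies midway between the tips of the shut fingers; the grasp point (between the pads) lies 19 mm behind it (bot.grip_depth is the distance from the TCP to the grasp point, in m); z points along the fingers, y is the line along which they close (so a half turn about z gives the same grasp; the last joint's range is limited). The gripper opens to 91 mm and grips with 3 to 60 N. Pads are 32 mm wide; open, the fingers measure 118 mm over their backs; the gripper's body (76 mm by 178 mm) begins 60 mm behind the grasp point.
Start: joints at [-1.413, 0.494, 1.345, -0, 1.302, -0.096], TCP at [0.156, -0.605, 0.214] pointing down, gripper open.
Joint ranges: [-2.91, 2.91], [-0.82, 2.16], [0.22, 2.67], [-1.22, 4.37], [0.12, 2.79], [-3.08, 3.08]. Speed limits (rad/s): [1.89, 1.89, 2.57, 3.01, 3.01, 3.01].

## Interface

Orientations are given as a unit quaternion [w, x, y, z].
In Python, from station import readout, imaging, ticket, bot gives the robot as it stands.
- The arm moves only by the shell command python3 -m pendant 'ROWS' [OPENING]. ROWS is JSON, a list of rows, each a list of 4 numbers: the shift along the tool's x, y, z in m, then the turn about the tool's z in degrees. A call has 1 to 8 rows; each row is the pose to reach, as a shift and turn from the pose commanded when the call began, along the tool's axes at that moment; what a row does not reach only later rows make up. A row lasts 1/8 s, in which the tool goes at most 62.5 mm and 10.7 degrees, less where a joint would pass 70% of its speed; a pose out of reach is approached as far as the arm can. A call with a gripper value outside its range is refused whole. OPENING is the closure, from -1 (fully open) to 1 (shut), set as the call begins (- or left out, the last holds). The fingers move at their own pace and stop on an object; the grip force is fixed at half the most. Time passes only in rows, so rows that repeat a pose let the fingers close. It gives the time, the measured TCP pose, the force, the opening and the grip force at its end, in the units of the state.
- readout.read_state(): the state, without advancing time (a new reading comes with each control period).
- imaging.get_image(name): name is "scene" or "top" or "wrist"; returns a dict with "image" (480x640x3 uint8, blue, green, red), "fov_y" (degrees; the focal length in pixels is half the picture's height over the tangent of half this angle, whatever the lens; pixels are square), "cx", "cy" (the principal point, pixels), "cam_to_world" (4x4, takes a point from camera to world coordinates). Camera axes: x right, y up, looking along -z (the intrinsics and any distortion apply to the point x, -y, -z); pixel columns grow to the right and rows downward; lengths in m; the calibration is good to about 2 mm. A picture is of the moment at which its call begins. There is no depth.
- ticket.job_done(): hands the job in; it is judged then, once.
Trained networks look in the newest picture that a camera, given by its name, has taken for a name from the list of things; names that differ only in an ending like _2 or _b are one class to them, and where a whole thing is asked for, a point or a joint stands for the part that bears it (a point fixed in the world has none). Each returns a list of dicts, best first, with "p" (0 to 1); they miss things now and then, are a little off and sometimes report something else, mostly with a low value. They report only what shows in the picture. A call takes as long as a camera call. They do not tell look-alikes from the thing itself.
- imaging.spot_in(thing, camera): "box" ([left, top, right, bottom] in pixels, round what is visible of it).
- imaging.place_of(thing, camera): "at" ([column, row] in pixels: a listed point, or the origin of a listed thing).
The state is a dict: "time": time; "joints": joint angles; "qvel": joint speeds; "joint_efforts": joint torques, N m; "tool_pos": TCP position; "eef_rot": TCP orientation; "contact_force": force on the tool from outside, world axes, zero at the start; "torque": the same for the moment, N m; "finger_gap": finger opening in m; "gripper_force": force on a finger pad.
Only numpy, scipy, OpenCV 4.12 (cv2) and the standard library are available. Lean on these libraries where they do the work, as an engineer would, in place of code of your own. Each camera call takes 0.05 s, during which the arm holds its last target. There are 200 camera calls.

## Task

Make up two assembly kits from the turned parts on the bench: stand the tall mill body, the mill head and the steel grinding mechanism upright in the three-compartment tray (body in the widest compartment, head in the middle, mechanism in the narrowest), and the candlestick foot and stem upright in the two-compartment tray (foot in the wider, stem in the narrower). Leave the short mill body and the bowl standing where they are.

Things in the scene. Friction and masses are not known exactly. Their poses are not given: they have to be found in the camera images.
- mill_body: Tall pepper mill body of turned pale wood, standing upright, 140 mm high: round foot 58 mm across (lowest 18 mm), waist 42 mm, straight collar 48 mm across from 92 mm up to the top, with a 28 mm bore open at the top. About 0.2 kg. Origin: centre of its underside, z axis up its own axis.
- mill_head: Pepper mill head of turned pale wood, standing on its flat end: straight round side 50 mm across from the bottom up to 40 mm, domed above, with a small 12 mm steel nut on top; 62 mm high in all. About 0.08 kg. Origin: centre of its underside, z axis up its own axis.
- mill_mechanism: Steel pepper grinding mechanism standing upright: black and steel round grinder 42 mm across and 29 mm high at the bottom, with a straight bare round metal rod 8 mm thick rising on its axis from 29 to 118 mm, nut 9 mm across on top; 125 mm high in all. About 0.09 kg. It can be held by the rod. Origin: centre of its underside, z axis up its own axis.
- stick_foot: Candlestick foot of turned pale wood: round plate 72 mm across at the bottom, narrowing by 18 mm height to a straight neck 40 mm across that goes up to 52 mm, with a 12 mm dowel hole in the top. About 0.1 kg. Origin: centre of its underside, z axis up its own axis.
- stick_stem: Candlestick stem of turned pale wood standing upright, 125 mm high: base 40 mm across, slim shaft 22 to 26 mm with one 36 mm bead, and a straight candle cup 42 mm across from 88 mm up to the top, with a 22 mm candle hole. About 0.09 kg. Origin: centre of its underside, z axis up its own axis.
- short_mill_body: Short pepper mill body, same pale wood and shape as the tall one but only 95 mm high (foot 58 mm across, top collar 48 mm across). Loose, and no part of either kit: leave it standing where it is. Origin: centre of its underside, z axis up its own axis.
- bowl: Turned pale wooden bowl, 98 mm across and 52 mm high. Loose, and no part of either kit: leave it standing where it is. Origin: centre of its underside, z axis up its own axis.
- mill_tray: Fixed three-compartment tray, plywood floor, wooden rims; 266 mm long (y) x 106 mm (x). Floor 6 mm above the bench; rims and dividers 8 mm thick, tops 18 mm above the bench. Compartments 90 mm along x, centred at x = 0; along y: widest 90 mm, centre y +80 mm (tall body); middle 78 mm, centre -12 mm (head); narrowest 66 mm, centre -92 mm (mechanism). Origin: centre of underside.
- stick_tray: Fixed two-compartment tray, plywood floor, wooden rims; 190 mm long (y) x 106 mm (x). Floor 6 mm above the bench; rims and divider 8 mm thick, tops 18 mm above the bench. Compartments 90 mm along x, centred at x = 0; along y: wider 100 mm, centre y +37 mm (candlestick foot); narrower 66 mm, centre -54 mm (stem). Origin: centre of underside.
Things that resemble listed ones, but are neither listed nor needed, are in the scene too. What is shaped like the short_mill_body but blue or green is not meant.

How it is judged:
By the outcome, as a careful person would: the job done as asked, in the order asked, and still so for the second after the job is handed in, with the robot touching nothing.
It also fails if it takes over 134 s, if anything falls off the work surface, if the arm or the gripper's body presses on something with over 40 N, if the wrist force passes 120 N, or if a joint passes its speed limit or range.

## Working session

There is one attempt and no reset: what is moved stays moved. The work goes in short steps, Python scripts to look and compute and a shell command to move; the robot and the scene stay as the last step left them, time stands still between calls to the robot, and variables do not carry over. Pictures are saved under pics/ and viewed, at most 14 in all, crops included, and the job is handed in when it is done.

```bash
ls; mkdir -p pics; cat > h.py <<'E'
import numpy as np, cv2
from station import readout, imaging, ticket, bot
from scipy.spatial.transform import Rotation as R
def pose():
    s=readout.read_state(); q=s["eef_rot"]
    return np.array(s["tool_pos"]), R.from_quat([q[1],q[2],q[3],q[0]]).as_matrix(), s
def ray(im,uv):
    f=im["image"].shape[0]/2/np.tan(np.radians(im["fov_y"])/2)
    T=np.array(im["cam_to_world"]); d=np.array([(uv[0]-im["cx"])/f,-(uv[1]-im["cy"])/f,-1])
    return T[:3,3],T[:3,:3]@d
def onz(im,uv,z):
    o,d=ray(im,uv); return o+d*(z-o[2])/d[2]
def proj(im,p):
    f=im["image"].shape[0]/2/np.tan(np.radians(im["fov_y"])/2)
    T=np.array(im["cam_to_world"]); c=T[:3,:3].T@(np.array(p)-T[:3,3])
    return im["cx"]+f*c[0]/-c[2], im["cy"]-f*c[1]/-c[2]
def meet(rays):
    A=np.zeros((3,3));b=np.zeros(3)
    for o,d in rays:
        d=d/np.linalg.norm(d);M=np.eye(3)-np.outer(d,d);A+=M;b+=M@o
    return np.linalg.solve(A,b)
E
python3 - <<'E'
from h import *
np.set_printoptions(precision=3,suppress=True)
things="mill_body mill_head mill_mechanism stick_foot stick_stem short_mill_body bowl mill_tray stick_tray".split()
for c in ("top","scene"):
    im=imaging.get_image(c); cv2.imwrite(f"pics/{c}0.png",im["image"]); print(c,{k:v for k,v in im.items() if k!="image"})
    for t in things:
        print(t)
        for d in imaging.place_of(t,c)[:4]: print("   at",np.round(d["at"]),round(d["p"],2),onz(im,d["at"],0.006 if "tray" in t else 0)[:2])
        for d in imaging.spot_in(t,c)[:4]: print("   box",np.round(d["box"]),round(d["p"],2))
p,M,s=pose();print(p,M,s)
E
```

```text
pics
top {'fov_y': 43.47980505278451, 'cx': 324.6436244484941, 'cy': 234.84443103211882, 'cam_to_world': array([[-0.001,  0.997, -0.075,  0.375],
       [-1.   , -0.001, -0.   , -0.022],
       [-0.   ,  0.075,  0.997,  1.694],
       [ 0.   ,  0.   ,  0.   ,  1.   ]])}
mill_body
   at [416. 201.] 0.58 [ 0.598 -0.279]
   box [405. 186. 437. 210.] 0.86
mill_head
   at [267. 185.] 0.67 [0.644 0.142]
   box [256. 176. 278. 194.] 0.55
mill_mechanism
   at [368. 187.] 0.78 [ 0.637 -0.143]
   box [362. 180. 378. 194.] 0.69
stick_foot
   at [162. 235.] 0.31 [0.501 0.438]
   box [195. 193. 224. 221.] 0.76
   box [409. 188. 439. 209.] 0.49
stick_stem
   at [164. 236.] 0.77 [0.5   0.431]
   box [145. 224. 171. 242.] 0.6
   box [361. 180. 372. 193.] 0.32
short_mill_body
   at [441. 267.] 0.94 [ 0.411 -0.348]
   at [473. 291.] 0.84 [ 0.343 -0.438]
   at [465. 235.] 0.73 [ 0.5   -0.419]
   at [497. 252.] 0.7 [ 0.453 -0.507]
   box [483. 240. 516. 261.] 0.97
   box [456. 223. 479. 238.] 0.94
   box [464. 281. 492. 303.] 0.81
   box [451. 186. 476. 209.] 0.8
bowl
   at [318. 182.] 0.64 [ 0.653 -0.0
[... 1335 characters left out ...]
.77 [0.463 0.178]
   box [360. 227. 491. 282.] 0.56
stick_tray
   at [274. 244.] 0.89 [ 0.49  -0.149]
   box [226. 224. 317. 261.] 0.76
[ 0.156 -0.605  0.214] [[ 0.968  0.25   0.   ]
 [ 0.25  -0.968 -0.   ]
 [ 0.     0.    -1.   ]] {'time': 1.9, 'joints': array([-1.413,  0.494,  1.346,  0.   ,  1.302, -0.096]), 'qvel': array([ 0.001,  0.001,  0.   ,  0.   , -0.   , -0.001]), 'joint_efforts': array([  0.   , -87.868, -38.225,   0.071,   0.044,   0.   ]), 'tool_pos': array([ 0.156, -0.605,  0.214]), 'eef_rot': array([0.   , 0.992, 0.126, 0.   ]), 'contact_force': array([-0.552,  0.172, -0.417]), 'torque': array([ 0.01 , -0.032,  0.007]), 'gripper_force': 0.0, 'finger_gap': 0.09156141050688399}
```

View pictures.

```bash
python3 - <<'E'
import cv2
a=cv2.imread("pics/top0.png"); cv2.imwrite("pics/top0c.png",cv2.resize(a[150:320,120:540],(800,324),interpolation=cv2.INTER_CUBIC))
E
```

```text
(no output)
```

View pics/scene0.png

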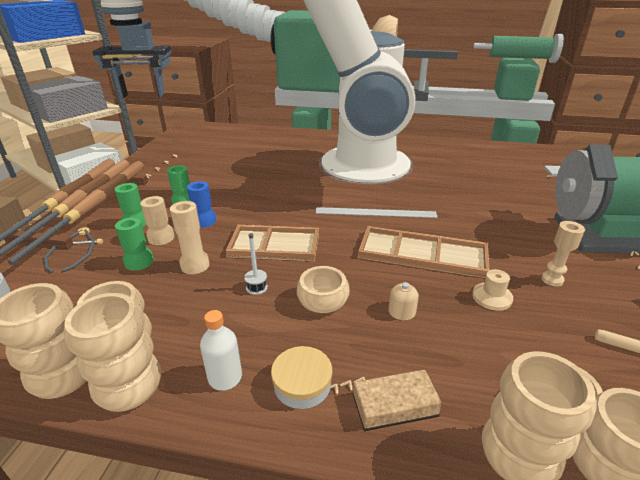

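View pics/top0c.png

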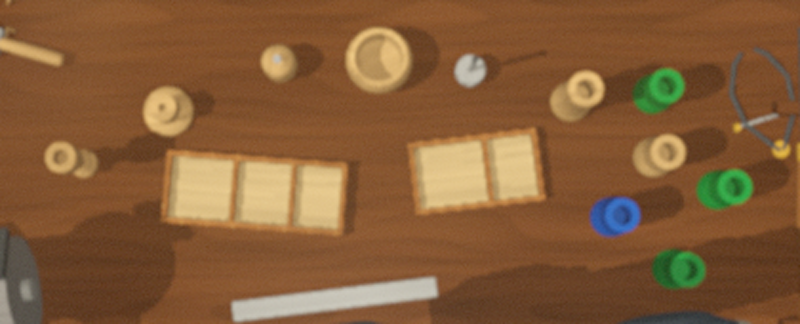

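The scene picture shows the tall body at (190,240), the short one at (157,220), and blue and green look-alikes beside them. The mechanism is at (255,270), the bowl at (322,290), the head at (403,302), the foot at (493,290) and the stem at (562,255). The trays are at (273,243) and (425,250), and the top crop shows each tray's widest compartment on the left (+y).

I'll fit the known silhouettes in both views, then find the tray cells.

```bash
cat > fit.py <<'E'
from h import *
from scipy.optimize import minimize
P={"mill_body":[(29,0),(29,18),(21,50),(24,92),(24,140)],"mill_head":[(25,0),(25,40),(18,54),(6,62)],
"mill_mechanism":[(21,0),(21,29)],"stick_foot":[(36,0),(36,8),(20,18),(20,52)],
"stick_stem":[(20,0),(20,8),(12,15),(12,87),(21,88),(21,125)]}
A=np.linspace(0,2*np.pi,40)
def render(im,prof,x,y,hs,sh):
    m=np.zeros(sh,np.uint8); K=4
    rings=[np.array([proj(im,(x+r/1e3*np.cos(a),y+r/1e3*np.sin(a),z*hs/1e3)) for a in A]) for r,z in prof]
    for a,b in zip(rings,rings[1:]):
        cv2.fillConvexPoly(m,cv2.convexHull(np.vstack([a,b]).astype(np.float32)).round().astype(np.int32),255)
    return m
def fit(im,name,x,y,mask,hs0=1.0):
    d=cv2.GaussianBlur(mask,(0,0),1).astype(float)
    def c(v): return np.abs(cv2.GaussianBlur(render(im,P[name],v[0],v[1],v[2],mask.shape),(0,0),1)-d).sum()/255
    s=minimize(c,[x,y,hs0],method="Nelder-Mead",options=dict(initial_simplex=[[x,y,hs0],[x+.01,y,hs0],[x,y+.01,hs0],[x,y,hs0+.1]],xatol=2e-4,fatol=.1))
    return s.x,s.fun,mask.sum()/255
E
python3 - <<'E'
from fit import *
np.set_printoptions(precision=4,suppress=True)
g={"mill_body":(.598,-.283),"mill_head":(.643,.14),"mill_mechanism":(.637,-.143),"stick_foot":(.586,.311),"stick_stem":(.499,.432)}
for c in ("top","scene"):
    im=imaging.get_image(c); I=im["image"]
    pale=((I[...,2]>140)&(I[...,2].astype(int)-I[...,0]>25)&(I[...,1]>105)).astype(np.uint8)*255
    vis=pale.copy()
    for n,(x,y) in g.items():
        m=pale
        if n=="mill_mechanism": m=((I.max(2).astype(int)-I.min(2)<35)).astype(np.uint8)*255
        w=cv2.dilate(render(im,P[n],x,y,1,m.shape),np.ones((13,13)))
        mm=cv2.morphologyEx(cv2.bitwise_and(m,w),cv2.MORPH_CLOSE,np.ones((7,7)))
        print(c,n,*fit(im,n,x,y,mm)); vis[w>0]=vis[w>0]//2+mm[w>0]//2
    # tray floors
    for t,(x,y),k in (("mill",(.46,.18),3),("stick",(.492,-.149),2)):
        w=np.zeros(pale.shape,np.uint8); cs=np.array([proj(im,(x+a,y+b,.006)) for a,b in ((-.07,-.15),(-.07,.15),(.07,.15),(.07,-.15))]) if k==3 else np.array([proj(im,(x+a,y+b,.006)) for a,b in ((-.07,-.11),(-.07,.11),(.07,.11),(.07,-.11))])
        cv2.fillConvexPoly(w,cs.round().astype(np.int32),255)
        f=cv2.bitwise_and(((I[...,2]>190)&(I[...,1]>160)).astype(np.uint8)*255,w)
        n,l,st,ce=cv2.connectedComponentsWithStats(f)
        for i in range(1,n):
            if st[i,4]>60: print(c,t,st[i],onz(im,ce[i],.006)[:2])
    cv2.imwrite(f"pics/m_{c}.png",vis)
E
```

```text
top mill_body [ 0.5921 -0.2887  1.042 ] 28.933333333333334 534.0
top mill_head [0.6506 0.1458 0.4131] 14.988235294117647 278.0
top mill_mechanism [ 0.636  -0.1398  0.9723] 9.996078431372549 207.0
top stick_foot [0.5774 0.3096 1.0375] 15.988235294117647 558.0
top stick_stem [0.5001 0.4344 0.9654] 22.458823529411763 391.0
top mill [211 232  32  34 919] [0.4631 0.2545]
top mill [246 235  27  33 794] [0.4568 0.1622]
top mill [277 237  23  33 665] [0.451  0.0826]
top stick [378 221  24  34 664] [ 0.4943 -0.2046]
top stick [ 340  224   36   36 1063] [ 0.4832 -0.1136]
scene mill_body [ 0.6015 -0.2859  1.0558] 329.6588235294118 2022.0
scene mill_head [0.6443 0.1406 0.8943] 24.470588235294116 937.0
scene mill_mechanism [ 0.6342 -0.142   1.0142] 45.77647058823529 530.0
scene stick_foot [0.5757 0.3061 0.9818] 67.15294117647059 1282.0
scene stick_stem [0.498  0.431  0.9896] 131.20392156862746 1354.0
scene mill [364 233  31  21 487] [0.4439 0.0806]
scene mill [398 237  38  24 629] [0.4496 0.161 ]
scene mill [439 243  44  25 797] [0.4561 0.2536]
scene mill [487 269  16  13 142] [0.5141 0.3166]
scene stick [233 231  31  25 411] [ 0.4878 -0.2088]
scene stick [266 232  48  20 775] [ 0.4764 -0.1173]
```

```bash
python3 -m pendant '[[0,0,-0.02,-10],[0,0,-0.04,-20],[0,0,-0.06,-30],[0,0,-0.08,-40],[0,0,-0.10,-50],[0,0,-0.12,-60],[0,0,-0.13,-70],[0,0,-0.13,-75.5]]' -1
```

```text
time: 3.0
tool_pos: [0.1564, -0.6055, 0.3449]
eef_rot: [0.001, 0.706, 0.709, -0.0]
contact_force: [0.1, -0.4, -0.4]
finger_gap: 0.0911
gripper_force: 0.0
```

Top and scene agree within a few mm: heights are within about 5% for the tall parts, tray cell spacing is 92.6/80 and 92 mm against 92/80 and 91. The head's height is less clear from above, but its position agrees. Next I move over the tall body and check with the wrist camera.

```bash
python3 -m pendant '[[0.03,0.04,0,0],[0.06,0.08,0,0],[0.09,0.12,0,0],[0.12,0.165,0,0],[0.15,0.21,0,0],[0.18,0.25,0,0],[0.21,0.29,0,0],[0.24,0.33,0,0]]' -1
python3 -m pendant '[[0.03,0.045,0,0],[0.055,0.08,0,0],[0.07,0.1,0,0],[0.078,0.111,0,0],[0.078,0.111,0,0],[0.078,0.111,0,0]]' -1
python3 - <<'E'
from fit import *
im=imaging.get_image("wrist"); cv2.imwrite("pics/w1.png",im["image"])
p,M,s=pose(); print(p,M.round(3),np.round(im["cam_to_world"],3))
print([(d["p"],onz(im,d["at"],0)) for d in imaging.place_of("mill_body","wrist")], imaging.spot_in("mill_body","wrist"))
print(proj(im,(.597,-.287,.14)))
E
```

```text
time: 4.0
tool_pos: [0.4876, -0.3641, 0.344]
eef_rot: [0.0, 0.707, 0.707, -0.0]
contact_force: [0.4, -0.8, 0.3]
finger_gap: 0.0914
gripper_force: 0.0
time: 4.75
tool_pos: [0.5966, -0.2882, 0.344]
eef_rot: [-0.0, 0.708, 0.707, -0.0]
contact_force: [0.2, -0.4, 0.4]
finger_gap: 0.0915
gripper_force: 0.0
[ 0.59658456 -0.28819542  0.34409961] [[ 0.002  1.    -0.   ]
 [ 1.    -0.002 -0.   ]
 [-0.    -0.    -1.   ]] [[ 1.     0.002  0.     0.595]
 [-0.002  0.959  0.282 -0.207]
 [ 0.    -0.282  0.959  0.515]
 [ 0.     0.     0.     1.   ]]
[(0.8, array([ 0.59276901, -0.28685856,  0.        ]))] [{'box': [287.0, 165.3, 340.0, 237.2], 'p': 0.8}, {'box': [154.3, 1.2, 281.5, 157.8], 'p': 0.64}]
(np.float64(318.1406436514933), np.float64(211.80197951570125))
```

View pics/w1.png

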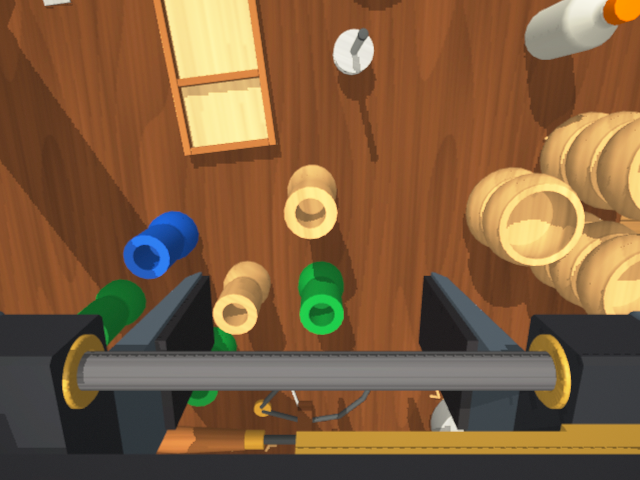

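The wrist view shows the tall body's ring centre at (311,211), which puts it at x≈0.591 and y≈-0.287, matching the top view. Nothing stands between the fingers, so I descend and grip.

```bash
python3 -m pendant '[[0.001,-0.005,0.05,0],[0.001,-0.005,0.10,0],[0.001,-0.005,0.15,0],[0.001,-0.005,0.19,0],[0.001,-0.005,0.22,0],[0.001,-0.005,0.238,0],[0.001,-0.005,0.247,0],[0.001,-0.005,0.247,0]]' -1
python3 -m pendant '[[0,0,0,0],[0,0,0,0],[0,0,0,0],[0,0,0,0],[0,0,0,0],[0,0,0,0]]' 1
```

```text
time: 5.9
tool_pos: [0.5925, -0.2864, 0.0972]
eef_rot: [0.0, 0.707, 0.707, 0.0]
contact_force: [0.2, -0.7, 0.1]
finger_gap: 0.0911
gripper_force: 0.0
time: 6.65
tool_pos: [0.5924, -0.2862, 0.0969]
eef_rot: [-0.0, 0.707, 0.707, -0.0]
contact_force: [-0.8, 0.3, 0.3]
finger_gap: 0.0478
gripper_force: 30.0
```

```bash
python3 -m pendant '[[0,0,-0.015,0],[0,0,-0.045,0],[0,0,-0.08,0],[0,0,-0.115,0],[0,0,-0.14,0],[0.01,-0.002,-0.15,0],[0.035,-0.008,-0.15,0],[0.07,-0.017,-0.15,0]]'
python3 -m pendant '[[0.045,-0.011,0,0],[0.095,-0.023,0,0],[0.145,-0.035,0,0],[0.195,-0.047,0,0],[0.245,-0.058,0,0],[0.295,-0.07,0,0],[0.345,-0.082,0,0],[0.39,-0.093,0,0]]'
python3 -m pendant '[[0.035,-0.009,0,0],[0.06,-0.015,0,0],[0.071,-0.019,0,0],[0.071,-0.019,0,0],[0.071,-0.019,0,0]]'
python3 - <<'E'
from fit import *
im=imaging.get_image("wrist"); cv2.imwrite("pics/w2.png",im["image"]); print(pose()[0])
for y in (.2545,.162,.082): print(proj(im,(.463-(.2545-y)*.07,y,.006)))
E
```

```text
time: 7.65
tool_pos: [0.5748, -0.2152, 0.2465]
eef_rot: [-0.0, 0.707, 0.707, -0.0]
contact_force: [-0.8, -0.1, -2.2]
finger_gap: 0.0475
gripper_force: 30.0
time: 8.65
tool_pos: [0.481, 0.1757, 0.2467]
eef_rot: [-0.0, 0.707, 0.707, -0.0]
contact_force: [1.0, -0.1, -1.3]
finger_gap: 0.0474
gripper_force: 30.0
time: 9.28
tool_pos: [0.4636, 0.244, 0.2469]
eef_rot: [0.0, 0.707, 0.707, -0.0]
contact_force: [0.5, 0.1, -2.1]
finger_gap: 0.0479
gripper_force: 30.0
[0.46373675 0.24395126 0.2468897 ]
(np.float64(316.9055067860694), np.float64(194.48013323504318))
(np.float64(310.7250189660572), np.float64(283.14032460138407))
(np.float64(305.94161951744957), np.float64(351.7590360762275))
```

View pics/w2.png

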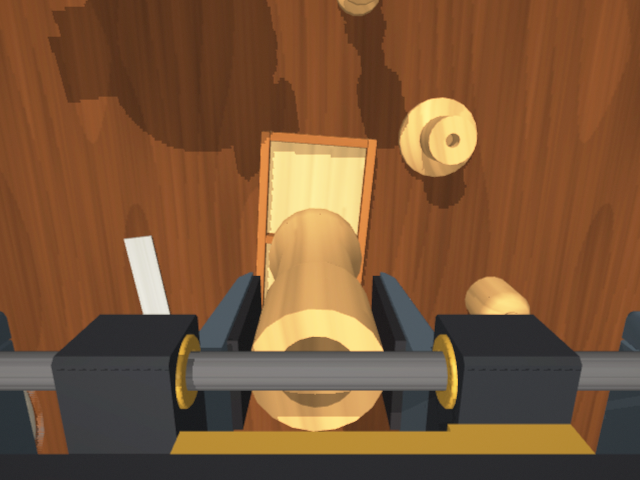

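The picture shows the widest compartment centred near (318,192), as predicted. I still need +10 mm along y, then I lower and release.

```bash
python3 -m pendant '[[0.011,0,0.02,0],[0.011,0,0.05,0],[0.011,0,0.08,0],[0.011,0,0.105,0],[0.011,0,0.125,0],[0.011,0,0.136,0],[0.011,0,0.142,0],[0.011,0,0.1425,0]]'
python3 -m pendant '[[0,0,0,0],[0,0,0,0],[0,0,0,0],[0,0,0,0]]' -1
python3 -m pendant '[[0,0,-0.02,0],[0,0,-0.05,0],[0,0,-0.09,0],[0,0,-0.13,0],[-0.01,0.02,-0.16,0],[-0.03,0.06,-0.19,0],[-0.06,0.10,-0.20,0],[-0.09,0.14,-0.20,0]]'
python3 -m pendant '[[-0.018,0.032,0,0],[-0.023,0.042,0,0],[-0.023,0.042,0,0],[-0.023,0.042,0,0]]'
python3 - <<'E'
from fit import *
im=imaging.get_image("wrist"); cv2.imwrite("pics/w3.png",im["image"]); print(pose()[0])
print([(d["p"],onz(im,d["at"],0)) for d in imaging.place_of("mill_head","wrist")], imaging.spot_in("mill_head","wrist"))
print(proj(im,(.645,.141,.062)))
E
```

```text
time: 10.32
tool_pos: [0.4638, 0.2557, 0.1046]
eef_rot: [0.0, 0.707, 0.707, 0.0]
contact_force: [-0.9, -0.3, -1.7]
finger_gap: 0.0479
gripper_force: 30.0
time: 10.82
tool_pos: [0.4636, 0.2558, 0.1046]
eef_rot: [0.0, 0.707, 0.707, 0.0]
contact_force: [-0.4, -0.3, 0.8]
finger_gap: 0.0845
gripper_force: 0.0
time: 11.82
tool_pos: [0.605, 0.1649, 0.3056]
eef_rot: [0.001, 0.707, 0.707, 0.001]
contact_force: [0.1, -0.4, 0.2]
finger_gap: 0.0913
gripper_force: 0.0
time: 12.32
tool_pos: [0.6446, 0.1435, 0.3046]
eef_rot: [-0.0, 0.707, 0.707, -0.0]
contact_force: [-0.3, 0.4, 0.6]
finger_gap: 0.0912
gripper_force: 0.0
[0.64463583 0.1435616  0.30468592]
[(0.96, array([0.64630837, 0.14566979, 0.        ]))] [{'box': [296.6, 173.2, 340.8, 222.1], 'p': 0.76}]
(np.float64(317.96361314051234), np.float64(207.38668513271492))
```

View pics/w3.png

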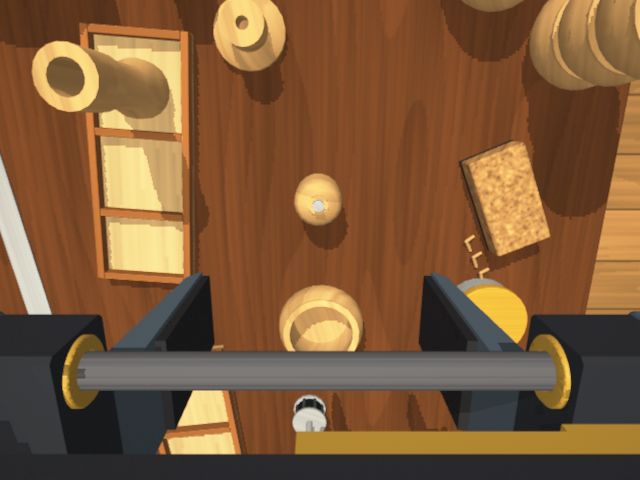

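The tall body stands in its compartment. The head's nut is at (318,206), as predicted for (0.645, 0.142), so I grasp the head.

```bash
python3 -m pendant '[[-0.001,0,0.05,0],[-0.001,0,0.105,0],[-0.001,0,0.16,0],[-0.001,0,0.21,0],[-0.001,0,0.25,0],[-0.001,0,0.275,0],[-0.001,0,0.287,0],[-0.001,0,0.289,0]]' -1
python3 -m pendant '[[0,0,0,0],[0,0,0,0],[0,0,0,0],[0,0,0,0],[0,0,0,0],[0,0,0,0]]' 1
```

```text
time: 13.48
tool_pos: [0.6454, 0.1419, 0.0154]
eef_rot: [-0.0, 0.707, 0.707, -0.0]
contact_force: [0.3, 0.2, 0.7]
finger_gap: 0.0913
gripper_force: 0.0
time: 14.22
tool_pos: [0.6456, 0.1417, 0.0156]
eef_rot: [0.0, 0.707, 0.707, 0.0]
contact_force: [-1.7, -0.4, 4.2]
finger_gap: 0.0492
gripper_force: 30.0
```

```bash
python3 -m pendant '[[0,0,-0.02,0],[0,0,-0.06,0],[0,0,-0.10,0],[0.002,-0.015,-0.12,0],[0.006,-0.05,-0.12,0],[0.010,-0.095,-0.12,0],[0.015,-0.14,-0.12,0],[0.019,-0.175,-0.12,0]]'
python3 -m pendant '[[0.001,-0.013,0,0],[0.001,-0.0145,0.02,0],[0.001,-0.0145,0.05,0],[0.001,-0.0145,0.08,0],[0.001,-0.0145,0.1,0],[0.001,-0.0145,0.11,0],[0.001,-0.0145,0.113,0],[0.001,-0.0145,0.113,0]]'
python3 -m pendant '[[0,0,0,0],[0,0,0,0],[0,0,0,0],[0,0,0,0],[0,0,0,0]]' -1
```

```text
time: 15.22
tool_pos: [0.4688, 0.1609, 0.1365]
eef_rot: [0.0, 0.707, 0.707, 0.0]
contact_force: [-0.1, 0.3, 0.3]
finger_gap: 0.0493
gripper_force: 30.0
time: 16.23
tool_pos: [0.4565, 0.1619, 0.0229]
eef_rot: [0.0, 0.707, 0.707, 0.0]
contact_force: [-0.1, -0.5, -0.2]
finger_gap: 0.0492
gripper_force: 30.0
time: 16.85
tool_pos: [0.4561, 0.1618, 0.0224]
eef_rot: [0.0, 0.707, 0.707, 0.0]
contact_force: [-0.2, -1.1, -0.3]
finger_gap: 0.0911
gripper_force: 0.0
```

```bash
python3 -m pendant '[[0,0,-0.02,0],[0,0,-0.06,0],[0,0,-0.12,0],[0,0,-0.18,0],[-0.02,0.012,-0.23,0],[-0.05,0.03,-0.26,0],[-0.09,0.053,-0.28,0],[-0.135,0.08,-0.28,0]]' -1
python3 -m pendant '[[-0.05,0.03,0,0],[-0.1,0.06,0,0],[-0.14,0.083,0,0],[-0.16,0.095,0,0],[-0.168,0.099,0,0],[-0.168,0.099,0,0],[-0.168,0.099,0,0]]'
python3 - <<'E'
from fit import *
im=imaging.get_image("wrist"); cv2.imwrite("pics/w4.png",im["image"]); print(pose()[0])
print([(d["p"],onz(im,d["at"],0)) for d in imaging.place_of("mill_mechanism","wrist")], imaging.spot_in("mill_mechanism","wrist"))
print(proj(im,(.635,-.141,.125)),proj(im,(.635,-.141,0.029)))
E
```

```text
time: 17.85
tool_pos: [0.5371, 0.0257, 0.3043]
eef_rot: [0.001, 0.707, 0.707, 0.001]
contact_force: [0.5, 0.7, 0.7]
finger_gap: 0.0915
gripper_force: 0.0
time: 18.73
tool_pos: [0.6345, -0.1403, 0.3026]
eef_rot: [-0.0, 0.707, 0.707, 0.0]
contact_force: [-0.3, 0.2, -0.1]
finger_gap: 0.0914
gripper_force: 0.0
[ 0.63459995 -0.14026037  0.30266998]
[(0.69, array([ 0.62914861, -0.13606853,  0.        ]))] [{'box': [297.8, 173.5, 338.3, 223.6], 'p': 0.79}]
(np.float64(318.32107722018895), np.float64(220.7487937604996)) (np.float64(317.84081112290835), np.float64(199.8941378013308))
```

View pics/w4.png

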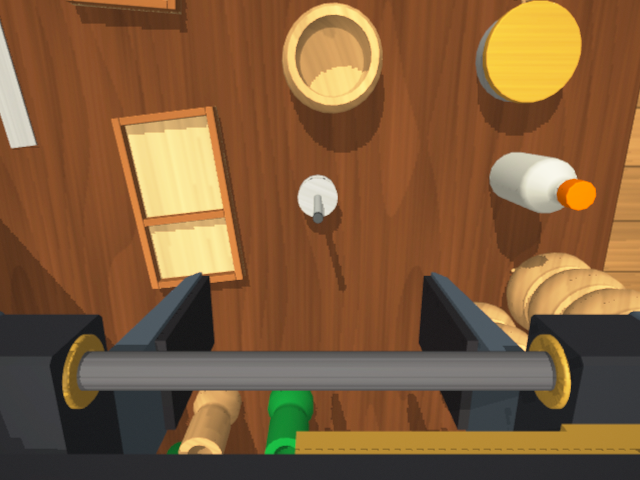

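The nut is at (318,217) and the grinder top at (318,195), about 3 mm further +y than predicted. I grasp the rod with the gripper body above the nut.

```bash
python3 -m pendant '[[0.002,0,0.05,0],[0.002,0,0.10,0],[0.002,0,0.15,0],[0.002,0,0.19,0],[0.002,0,0.215,0],[0.002,0,0.228,0],[0.002,0,0.232,0],[0.002,0,0.232,0]]' -1
python3 -m pendant '[[0,0,0,0],[0,0,0,0],[0,0,0,0],[0,0,0,0],[0,0,0,0],[0,0,0,0],[0,0,0,0],[0,0,0,0]]' 1
```

```text
time: 19.88
tool_pos: [0.6354, -0.1393, 0.0712]
eef_rot: [0.0, 0.707, 0.707, 0.0]
contact_force: [0.2, -0.2, 0.8]
finger_gap: 0.0914
gripper_force: 0.0
time: 20.88
tool_pos: [0.635, -0.1393, 0.0704]
eef_rot: [-0.0, 0.707, 0.707, -0.0]
contact_force: [0.4, -0.4, 0.4]
finger_gap: 0.0142
gripper_force: 0.0
```

```bash
python3 -m pendant '[[0,0,0,0],[0,0,0,0],[0,0,0,0]]' 1
```

```text
time: 21.25
tool_pos: [0.6349, -0.1393, 0.0704]
eef_rot: [-0.0, 0.707, 0.707, -0.0]
contact_force: [0.1, -0.4, -1.4]
finger_gap: 0.0077
gripper_force: 30.0
```

```bash
python3 -m pendant '[[0,0,-0.015,0],[0,0,-0.05,0],[0,0,-0.09,0],[0.01,-0.008,-0.12,0],[0.03,-0.025,-0.13,0],[0.065,-0.054,-0.13,0],[0.1,-0.083,-0.13,0],[0.135,-0.112,-0.13,0]]'
python3 -m pendant '[[0.03,-0.025,0,0],[0.06,-0.05,0,0],[0.078,-0.066,0,0],[0.0855,-0.0725,0,0],[0.0855,-0.0725,0,0],[0.0855,-0.0725,0.02,0],[0.0855,-0.0725,0.05,0],[0.0855,-0.0725,0.08,0]]'
python3 -m pendant '[[0,0,0.025,0],[0,0,0.038,0],[0,0,0.0425,0],[0,0,0.0425,0],[0,0,0.0425,0]]'
python3 - <<'E'
from fit import *
im=imaging.get_image("wrist"); cv2.imwrite("pics/w5.png",im["image"]); print(pose()[0])
E
```

```text
time: 22.25
tool_pos: [0.5221, -0.0033, 0.2015]
eef_rot: [0.0, 0.707, 0.707, 0.0]
contact_force: [1.0, 0.3, -1.0]
finger_gap: 0.0075
gripper_force: 30.0
time: 23.25
tool_pos: [0.4517, 0.0805, 0.1198]
eef_rot: [0.001, 0.707, 0.707, 0.0]
contact_force: [-0.9, -0.3, -0.5]
finger_gap: 0.0078
gripper_force: 30.0
time: 23.88
tool_pos: [0.451, 0.0813, 0.0786]
eef_rot: [0.0, 0.707, 0.707, 0.0]
contact_force: [0.2, 0.4, -1.6]
finger_gap: 0.0074
gripper_force: 30.0
[0.45100031 0.08131298 0.07856904]
```

View pics/w5.png

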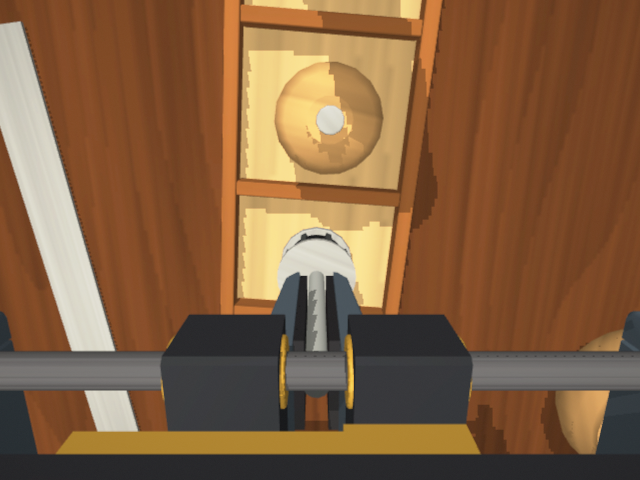

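The mill head stands in the middle cell at (330,118), and the mechanism is centred in the narrow one at (317,265). I release, then go to the foot.

```bash
python3 -m pendant '[[0,0,0.0015,0],[0,0,0.0015,0]]'
python3 -m pendant '[[0,0,0.0015,0],[0,0,0.0015,0],[0,0,0.0015,0],[0,0,0.0015,0],[0,0,0.0015,0],[0,0,0.0015,0]]' -1
python3 -m pendant '[[0,0,-0.02,0],[0,0,-0.06,0],[0,0,-0.12,0],[0,0,-0.17,0],[0,0,-0.21,0],[0.02,0.01,-0.225,0],[0.05,0.028,-0.225,0],[0.09,0.05,-0.225,0]]'
python3 -m pendant '[[0.05,0.028,0,0],[0.09,0.05,0,0],[0.12,0.067,0,0],[0.134,0.075,0,0],[0.137,0.076,0,0],[0.137,0.076,0,0],[0.137,0.076,0,0]]'
python3 - <<'E'
from fit import *
im=imaging.get_image("wrist"); cv2.imwrite("pics/w6.png",im["image"]); print(pose()[0])
print([(d["p"],onz(im,d["at"],0)) for d in imaging.place_of("stick_foot","wrist")], imaging.spot_in("stick_foot","wrist"))
print(proj(im,(.577,.308,.052)),proj(im,(.577,.308,0)))
E
```

```text
time: 24.18
tool_pos: [0.4505, 0.0813, 0.0765]
eef_rot: [0.0, 0.707, 0.707, 0.0]
contact_force: [0.2, -0.4, -0.2]
finger_gap: 0.0077
gripper_force: 30.0
time: 24.92
tool_pos: [0.4505, 0.0813, 0.0749]
eef_rot: [0.0, 0.707, 0.707, 0.0]
contact_force: [-0.8, 0.5, 0.8]
finger_gap: 0.065
gripper_force: 0.0
time: 25.92
tool_pos: [0.5009, 0.1718, 0.3003]
eef_rot: [0.0, 0.708, 0.707, 0.0]
contact_force: [0.4, -0.6, 0.4]
finger_gap: 0.0911
gripper_force: 0.0
time: 26.8
tool_pos: [0.5763, 0.3073, 0.3003]
eef_rot: [0.0, 0.707, 0.707, 0.0]
contact_force: [-0.2, -1.2, 0.3]
finger_gap: 0.0912
gripper_force: 0.0
[0.5763246  0.30744531 0.30027444]
[(0.71, array([0.57444705, 0.30754438, 0.        ]))] [{'box': [285.6, 163.4, 352.7, 226.7], 'p': 0.72}]
(np.float64(318.12665637186234), np.float64(203.03902431096367)) (np.float64(317.89020858753554), np.float64(194.19052441632925))
```

View pics/w6.png

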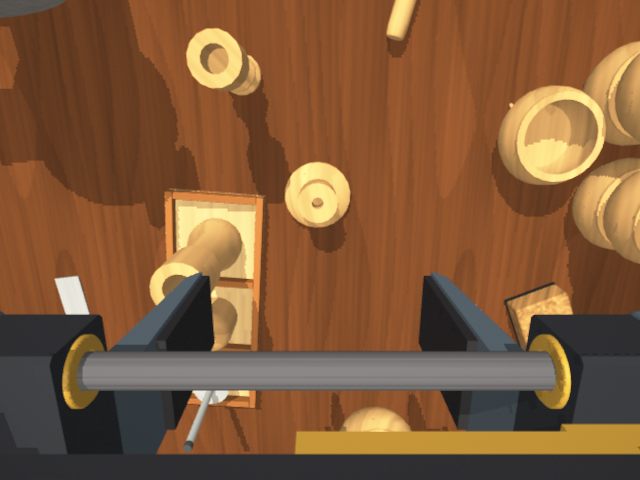

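The foot's hole is at (317,202), as predicted, and the mechanism stands in its cell. The placed tall body is close to the gripper body's sweep, so I grasp the foot with the tool turned 60°.

```bash
python3 -m pendant '[[0,0,0.03,10],[0,0,0.07,20],[0,0,0.11,30],[0,0,0.14,40],[0,0,0.16,50],[0,0,0.17,60],[0,0,0.17,60],[0,0,0.17,60]]' -1
python3 -m pendant '[[0,0,0.03,0],[0,0,0.06,0],[0,0,0.085,0],[0,0,0.1,0],[0,0,0.108,0],[0,0,0.109,0],[0,0,0.109,0]]'
python3 -m pendant '[[0,0,0,0],[0,0,0,0],[0,0,0,0],[0,0,0,0],[0,0,0,0],[0,0,0,0],[0,0,0,0]]' 1
```

```text
time: 27.95
tool_pos: [0.5769, 0.3083, 0.1306]
eef_rot: [-0.0, 0.965, 0.261, 0.0]
contact_force: [-0.8, -0.4, -0.0]
finger_gap: 0.0908
gripper_force: 0.0
time: 28.82
tool_pos: [0.577, 0.3085, 0.0217]
eef_rot: [-0.0, 0.966, 0.259, 0.001]
contact_force: [-0.3, 0.2, -0.1]
finger_gap: 0.0911
gripper_force: 0.0
time: 29.7
tool_pos: [0.5766, 0.3082, 0.0209]
eef_rot: [0.0, 0.966, 0.259, 0.0]
contact_force: [0.2, -0.1, -0.3]
finger_gap: 0.0393
gripper_force: 30.0
```

```bash
python3 -m pendant '[[0,0,-0.02,0],[0,0,-0.06,0],[0,0,-0.11,-10],[0,0,-0.16,-20],[0,0,-0.19,-30],[0,0,-0.2,-40],[0,0,-0.2,-50],[0,0,-0.2,-60]]'
python3 -m pendant '[[-0.02,-0.004,0,0],[-0.06,-0.013,0,0],[-0.11,-0.024,0,0],[-0.16,-0.036,0,0],[-0.21,-0.047,0,0],[-0.26,-0.058,0,0],[-0.31,-0.069,0,0],[-0.36,-0.08,0,0]]'
python3 -m pendant '[[-0.035,-0.008,0,0],[-0.055,-0.012,0,0],[-0.063,-0.014,0,0],[-0.063,-0.014,0,0],[-0.063,-0.014,0,0]]'
python3 - <<'E'
from fit import *
im=imaging.get_image("wrist"); cv2.imwrite("pics/w7.png",im["image"]); p,M,s=pose();print(p,M[:,0])
print(proj(im,(.483,-.1145,.006)))
E
```

```text
time: 30.7
tool_pos: [0.5765, 0.3083, 0.2227]
eef_rot: [0.0, 0.705, 0.709, 0.001]
contact_force: [0.2, -0.5, -1.5]
finger_gap: 0.0396
gripper_force: 30.0
time: 31.7
tool_pos: [0.4952, -0.0539, 0.2218]
eef_rot: [0.0, 0.709, 0.705, 0.0]
contact_force: [1.0, -0.2, -0.7]
finger_gap: 0.0394
gripper_force: 30.0
time: 32.33
tool_pos: [0.4824, -0.1141, 0.2211]
eef_rot: [-0.0, 0.707, 0.707, 0.0]
contact_force: [0.2, -0.7, -0.9]
finger_gap: 0.0393
gripper_force: 30.0
[ 0.4824886  -0.11402035  0.22101142] [-4.77974287e-05  9.99999996e-01  8.14878202e-05]
(np.float64(318.19115791804137), np.float64(211.08755198809828))
```

View pics/w7.png

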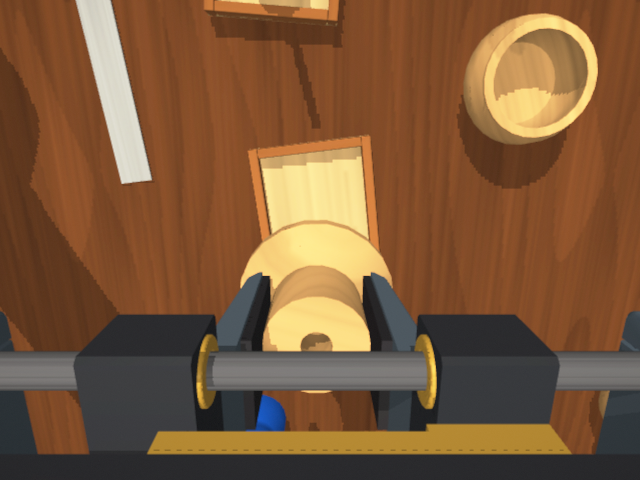

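The wider cell's walls at row 211 are at about 267 and 370, so its centre is at 318, where the foot is headed. I lower it.

```bash
python3 -m pendant '[[0,0,0.03,0],[0,0,0.07,0],[0,0,0.11,0],[0,0,0.145,0],[0,0,0.17,0],[0,0,0.184,0],[0,0,0.191,0],[0,0,0.1925,0]]'
python3 -m pendant '[[0,0,0,0],[0,0,0,0],[0,0,0,0],[0,0,0,0],[0,0,0,0]]' -1
python3 -m pendant '[[0,0,-0.02,0],[0,0,-0.06,0],[0,0,-0.12,0],[0,0,-0.18,0],[0,0,-0.23,0],[0.02,0,-0.265,0],[0.06,0.002,-0.275,0],[0.11,0.004,-0.275,0]]'
python3 -m pendant '[[0.05,0.001,0,0],[0.1,0.002,0,0],[0.15,0.003,0,0],[0.2,0.005,0,0],[0.25,0.006,0,0],[0.3,0.008,0,0],[0.35,0.01,0,0],[0.39,0.011,0,0]]'
python3 -m pendant '[[0.03,0.001,0,0],[0.045,0.002,0,0],[0.047,0.002,0,0],[0.047,0.002,0,0],[0.047,0.002,0,0]]'
python3 - <<'E'
from fit import *
im=imaging.get_image("wrist"); cv2.imwrite("pics/w8.png",im["image"]); print(pose()[0])
print([(d["p"],onz(im,d["at"],0)) for d in imaging.place_of("stick_stem","wrist")], imaging.spot_in("stick_stem","wrist"))
print(proj(im,(.499,.433,.125)),proj(im,(.499,.433,0)))
E
```

```text
time: 33.38
tool_pos: [0.4827, -0.1147, 0.0286]
eef_rot: [0.0, 0.707, 0.707, 0.0]
contact_force: [-0.1, -0.3, -1.0]
finger_gap: 0.0397
gripper_force: 30.0
time: 34.0
tool_pos: [0.4825, -0.1147, 0.0285]
eef_rot: [0.0, 0.707, 0.707, 0.0]
contact_force: [-0.3, 0.4, -0.1]
finger_gap: 0.0864
gripper_force: 0.0
time: 35.0
tool_pos: [0.4869, -0.0041, 0.3045]
eef_rot: [0.001, 0.708, 0.706, 0.001]
contact_force: [0.9, -0.1, -0.6]
finger_gap: 0.0913
gripper_force: 0.0
time: 36.0
tool_pos: [0.4972, 0.3872, 0.3031]
eef_rot: [-0.0, 0.707, 0.707, -0.0]
contact_force: [0.4, 0.2, -0.0]
finger_gap: 0.0909
gripper_force: 0.0
time: 36.62
tool_pos: [0.4998, 0.4313, 0.3036]
eef_rot: [0.0, 0.708, 0.707, 0.0]
contact_force: [-0.3, -0.4, -0.0]
finger_gap: 0.0911
gripper_force: 0.0
[0.4998153  0.43142629 0.3036533 ]
[(0.83, array([0.4986082 , 0.43252829, 0.        ]))] [{'box': [291.8, 175.5, 342.1, 244.9], 'p': 0.95}]
(np.float64(316.77188437754705), np.float64(217.56802805604335)) (np.float64(316.5486964582931), np.float64(192.78158643973555))
```

View pics/w8.png

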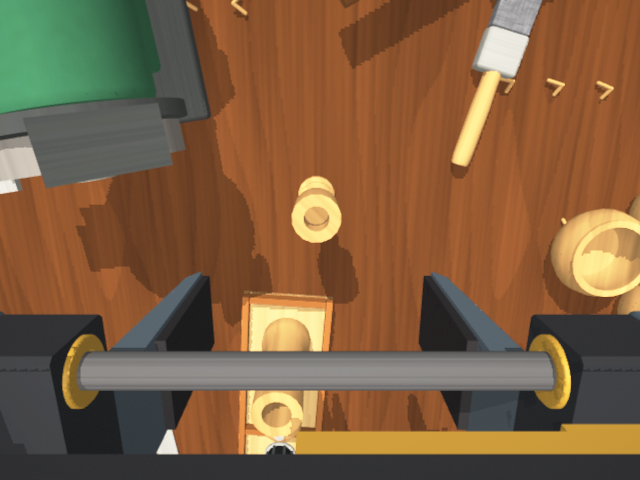

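The stem's cup is at (316,217), as predicted. The grinder is at upper left, up to (180,160), so I turn the tool -45° to keep the gripper body clear of it.

```bash
python3 -m pendant '[[0.001,-0.001,0.02,-10],[0.001,-0.001,0.05,-20],[0.001,-0.001,0.08,-30],[0.001,-0.001,0.11,-40],[0.001,-0.001,0.13,-45],[0.001,-0.001,0.13,-45]]' -1
python3 -m pendant '[[0,0,0.025,0],[0,0,0.05,0],[0,0,0.07,0],[0,0,0.082,0],[0,0,0.0865,0],[0,0,0.0865,0]]'
python3 -m pendant '[[0,0,0,0],[0,0,0,0],[0,0,0,0],[0,0,0,0],[0,0,0,0],[0,0,0,0],[0,0,0,0]]' 1
```

```text
time: 37.52
tool_pos: [0.498, 0.4326, 0.1722]
eef_rot: [-0.001, 0.383, 0.924, -0.001]
contact_force: [-0.3, -0.2, 0.5]
finger_gap: 0.0912
gripper_force: 0.0
time: 38.28
tool_pos: [0.4989, 0.4334, 0.0875]
eef_rot: [0.0, 0.383, 0.924, 0.0]
contact_force: [0.3, 0.2, 0.3]
finger_gap: 0.0912
gripper_force: 0.0
time: 39.15
tool_pos: [0.4986, 0.4333, 0.0869]
eef_rot: [-0.0, 0.383, 0.924, -0.0]
contact_force: [-0.6, -0.9, -0.7]
finger_gap: 0.0413
gripper_force: 30.0
```

```bash
python3 -m pendant '[[0,0,-0.02,0],[0,0,-0.06,0],[0,0,-0.1,5],[0,0,-0.14,15],[0,0,-0.17,25],[0,0,-0.19,35],[0,0,-0.19,45],[0,0,-0.19,45]]'
python3 -m pendant '[[-0.015,0,0,0],[-0.05,0,0,0],[-0.1,-0.001,0,0],[-0.15,-0.001,0,0],[-0.2,-0.002,0,0],[-0.25,-0.002,0,0],[-0.3,-0.003,0,0],[-0.35,-0.003,0,0]]'
python3 -m pendant '[[-0.05,0,0,0],[-0.1,-0.001,0,0],[-0.15,-0.001,0,0],[-0.2,-0.001,0,0],[-0.24,-0.001,0,0],[-0.27,-0.001,0,0],[-0.285,-0.001,0,0],[-0.288,-0.001,0,0]]'
python3 -m pendant '[[0,0,0.01,0],[0,0,0.03,0],[0,0,0.06,0],[0,0,0.08,0],[0,0,0.09,0],[0,0,0.09,0],[0,0,0.09,0]]'
python3 - <<'E'
from fit import *
im=imaging.get_image("top"); I=im["image"]; cv2.imwrite("pics/w9.png",cv2.resize(I[150:320,120:540],(800,324),interpolation=cv2.INTER_CUBIC))
im=imaging.get_image("scene"); cv2.imwrite("pics/s9.png",im["image"]); p,M,s=pose();print(p,M[:,0])
im=imaging.get_image("wrist"); cv2.imwrite("pics/w9w.png",im["image"]); print(proj(im,(.494,-.205,.006)))
E
```

```text
time: 40.15
tool_pos: [0.4985, 0.4332, 0.2769]
eef_rot: [-0.0, 0.707, 0.707, -0.0]
contact_force: [-0.4, -0.7, -0.3]
finger_gap: 0.0412
gripper_force: 30.0
time: 41.15
tool_pos: [0.4946, 0.081, 0.2768]
eef_rot: [-0.0, 0.706, 0.708, -0.0]
contact_force: [0.9, -0.3, -1.2]
finger_gap: 0.0417
gripper_force: 30.0
time: 42.15
tool_pos: [0.4939, -0.2051, 0.2767]
eef_rot: [-0.0, 0.707, 0.707, -0.0]
contact_force: [-0.1, 0.3, -0.7]
finger_gap: 0.042
gripper_force: 30.0
time: 43.02
tool_pos: [0.4948, -0.2047, 0.1876]
eef_rot: [0.001, 0.707, 0.707, 0.0]
contact_force: [0.4, -0.2, -1.0]
finger_gap: 0.0415
gripper_force: 30.0
[ 0.49483286 -0.20483343  0.18762182] [ 7.31683329e-05  9.99999809e-01 -6.13954818e-04]
(np.float64(316.5230727897003), np.float64(218.79074968241406))
```

View pics/w9w.png

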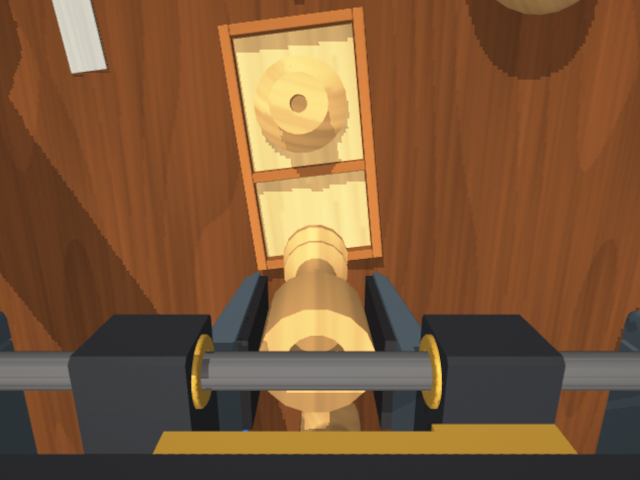

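View pics/s9.png

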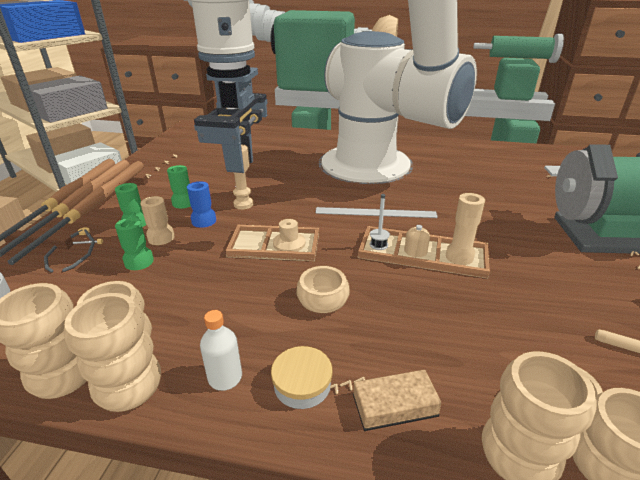

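The four placed parts stand upright in their cells. The narrow cell is centred near (316,217), which matches the target. I lower and release the stem.

```bash
python3 -m pendant '[[0,0,0.02,0],[0,0,0.045,0],[0,0,0.065,0],[0,0,0.08,0],[0,0,0.089,0],[0,0,0.093,0],[0,0,0.093,0],[0,0,0.093,0]]'
python3 -m pendant '[[0,0,0,0],[0,0,0,0],[0,0,0,0],[0,0,0,0],[0,0,0,0]]' -1
python3 -m pendant '[[0,0,-0.015,0],[0,0,-0.05,0],[0,0,-0.1,0],[0,0,-0.15,0],[0,0,-0.19,0],[0,0,-0.2,0],[0,0,-0.2,0],[0,0,-0.2,0]]'
python3 - <<'E'
from fit import *
im=imaging.get_image("scene"); I=im["image"]; cv2.imwrite("pics/s10.png",cv2.resize(I[160:320,100:500],(800,320),interpolation=cv2.INTER_CUBIC))
im=imaging.get_image("wrist"); cv2.imwrite("pics/w10.png",im["image"])
E
```

```text
time: 44.18
tool_pos: [0.4947, -0.2049, 0.0944]
eef_rot: [0.0, 0.707, 0.707, 0.0]
contact_force: [0.3, -0.1, -0.9]
finger_gap: 0.0414
gripper_force: 30.0
time: 44.8
tool_pos: [0.4944, -0.2047, 0.0939]
eef_rot: [-0.0, 0.707, 0.707, 0.0]
contact_force: [0.5, -0.4, -0.1]
finger_gap: 0.0889
gripper_force: 0.0
time: 45.8
tool_pos: [0.4938, -0.2044, 0.2928]
eef_rot: [-0.001, 0.707, 0.707, -0.0]
contact_force: [0.4, 0.4, -1.0]
finger_gap: 0.0912
gripper_force: 0.0
```

View pics/s10.png

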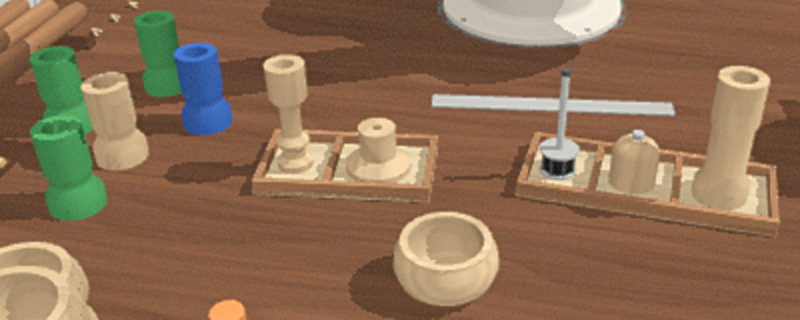

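View pics/w10.png

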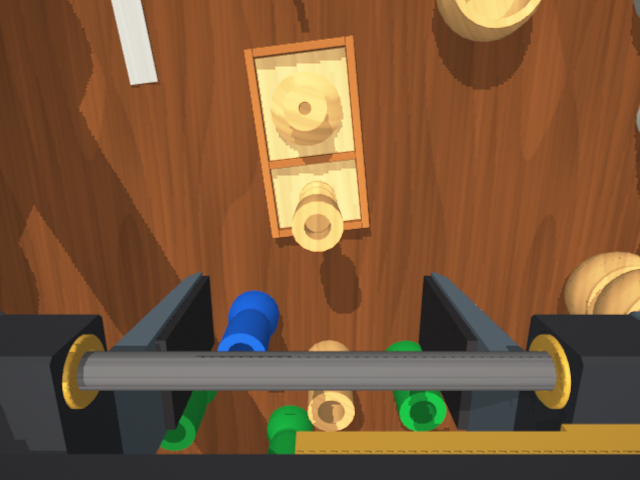

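All five parts stand upright in their compartments, and the short body and bowl are where they were. The gripper is clear of everything, so I hand in.

```bash
python3 -c "
from station import ticket
print(ticket.job_done())"
```

```text
the job is handed in; nothing more can be done
None
```

Both kits are made up and handed in at about 46 s of the 134 s: the last pictures show all five parts upright in their compartments, with the short mill body and bowl still standing where they were.

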